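Close the pump head and hold it shut

ROBOT

A 6-joint arm with a two-finger parallel gripper is mounted at the origin on the work surface. World frame = base frame: x ahead of the robot, y to its left, z up, the work surface at z = 0. Lengths are in m, angles in rad, forces in N, time in s.
With the tool pointing down it reaches from about 0.425 to 0.95 m from the base axis. Payload 3.5 kg.
Tool frame: the origin (TCP) lies midway between the tips of the shut fingers; the grasp point (between the pads) lies 19 mm behind it; z points along the fingers, y is the direction in which the jaws open and shut (so a half turn about z gives the same grasp; the last joint's range is limited). The gripper opens to 85 mm and grips with 20 to 120 N. Pads are 22 mm wide; open, the fingers measure 114 mm over their backs; the gripper's body (76 mm by 85 mm) begins 54 mm behind the grasp point. The pads swing forward as they close: fully open they stand 13 mm farther back than shut.
Start: joints at [-0.15, 0.286, 1.577, -0, 1.279, -0.15], TCP at [0.675, 0, 0.231] pointing down, gripper open.
Joint ranges: [-2.77, 2.77], [-0.9, 2.22], [0.21, 2.48], [-1.53, 4.67], [0.24, 2.81], [-2.84, 2.84]. Speed limits (rad/s): [2.79, 2.79, 3.14, 3.14, 3.14, 3.14].

INTERFACE

Orientations are given as a unit quaternion [x, y, z, w].
In Python, from plant import * gives the robot as it stands.
- The arm moves only by the shell command python3 -m jog 'ROWS' [FORCE]. ROWS is a JSON object of lists of equal length, an entry for each row: "travel": the shift along the world's x, y, z in mm, a list of three; "dr": the turn, a rotation vector about the world's x, y, z in degrees, a list of three; "jaw": the closure in counts, from 0 (fully open) to 255 (shut). In form: {"travel": [[x, y, z], ...], "dr": [[wx, wy, wz], ...], "jaw": [jaw, ...]}. A call has 1 to 5 rows; each row shifts and turns the commanded pose from where the row before left it; what a row does not reach is not made up. A row lasts 1/12 s, in which the tool goes at most 41.7 mm and 7.16 degrees, less where a joint would pass 70% of its speed; a pose out of reach is approached as far as the arm can. A call is refused whole if a number of a shift passes 41.7 or a number of a turn 7.16, either way. A call with a gripper value outside its range is refused whole. The fingers move at their own pace and stop on an object; FORCE is the grip in N (left out, the last holds). Time passes only in rows, so rows that do not move let the fingers close. It gives the time, the measured TCP pose, the force and the opening at its end, in the units of the state.
- get_state(): the state, without advancing time (a new reading comes with each control period).
- read_camera(name): name is "scene" or "side" or "wrist"; returns the picture (480x640x3 uint8, red, green, blue); there is no depth.
- camera_info(name): a dict with "K" (3x3 intrinsics, pixels), "R" (3x3) and "t" (3): a world point X has camera coordinates R X + t; the wrist camera has in their place "mount" (4x4, takes a point from camera to tool coordinates, whose origin is the TCP and whose axes are the flange's). Camera axes: x right, y down, z forward; pixel columns grow to the right and rows downward; lengths in m; the calibration is good to about 2 mm. A picture is of the moment at which its call begins: read the wrist's pose just before it. camera_info takes no time and is no camera call.
- sign_off(): hands the job in, once; it reports no verdict.
The state is a dict: "time": time; "qpos": joint angles; "dq": joint speeds; "joint_efforts": joint torques, N m; "eef_pos": TCP position; "tcp_rot": TCP orientation; "contact_force": force on the tool from outside, world axes, zero at the start; "wrist_torque": the same for the moment, N m; "opening": opening from 0.0 (shut) to 1.0 (fully open).
Only numpy, scipy, OpenCV 4.12 (cv2) and the standard library are available. Lean on these libraries where they do the work, as an engineer would, in place of code of your own. Each camera call takes 0.05 s, during which the arm holds its last target. There are 200 camera calls.

TASK

Lift the pump cover by its handle up and off the hook stand, line its two holes up with the two dowels of the open pump housing, and push it down against the sprung bed until it sits fully home, flat on the housing. Keep gripping the handle and pressing: the program finishes while the gripper is still holding the cover pressed shut. Leave everything else on the table where it is.

Things in the scene. Friction and masses are not known exactly. Their poses are not given: they have to be found in the camera images.
- cover_grip (a point): Pump cover (upper half), loose, off-white plastic, 0.18-0.29 kg: middle of its upright web handle, the place to grip from above, across the web's 16 mm (x). Web 16 (x) x 36 (y), top 14 mm above this point. An 8 mm steel pin through this point sticks out along y to 54 mm either side. z up. At the start it hangs by the pin, level, x along the stand's x
- cover_base (a point): Centre of the underside of the same cover's plate, 58 mm below the grip point. Plate 90 (x) x 60 (y) x 14 mm thick, the web stands on its middle. Two through holes 11 mm in diameter at x = +33 and -33 mm, y = 0, widened at their mouths; the holes are alike, so the cover fits the housing either way round
- stand_hang (a point): Steel hook stand, fixed: point on the hung pin's axis, 150 mm above the table. Two V hooks of 8 mm bar at y = +40 and -40 mm carry the pin; their tips (-x side) and bars reach at most 15 mm above this point. Uprights 85 mm behind (+x). The plate passes between the hooks: straight up by 80 mm clears all
- housing_seat (a point): Pump housing (lower half), white block 94 (x) x 64 (y) on a 130 x 84 mm foot, fixed: centre of its flat top face, 45 mm above the table, z up. Two steel dowels 8 mm in diameter, tapered tips, at x = +33 and -33 mm, y = 0, rise 18 mm above the face. Cover fully home: underside flat on this face, grip point 58 mm above this point
- bed (a joint): Black sprung tube bed, 46 x 46 mm, in the middle of the housing's top. 0 = up, 6 mm proud of the face; 0.006 m = flush with it. Its spring pushes up with 4 N when up, 10 N when flush: it carries the cover's weight and lifts the cover when not pressed. Closing needs 5 to 9 N of push, more if the dowels rub; 15 to 25 N is ample
- vial: Bystander, loose: small closed jar 40 mm across, 75 tall; origin at its underside. To be left alone
- collar: Bystander, loose: aluminium collar 44 mm across, 16 tall; origin at its underside. To be left alone
- roller: Bystander, loose: white plastic spool 40 mm across, 50 tall; origin at its underside. To be left alone
- driver: Bystander, loose: screwdriver lying flat, handle to its -x; origin at its underside. To be left alone
- beaker: Bystander, loose: open white beaker, 64 mm across, 70 tall; origin at its underside. To be left alone
- spanner: Bystander, loose: steel spanner lying flat; origin at its underside. To be left alone
- flask: Bystander, loose: amber bottle 52 mm across, 120 tall; origin at its underside. To be left alone
There are look-alikes about, which are no part of the job. What is shaped like the part that bears cover_grip but turquoise is not meant. What is meant by the part that bears stand_hang is not red, and is the larger of those in its own colour.

How it is judged:
By the outcome, as a careful person would: the job done as asked, in the order asked, and still so for the second after the job is handed in, while the arm keeps its last pose, push and grip.
It also fails if it takes over 64 s, if anything falls off the work surface, if the arm or the gripper's body presses on something with over 40 N, if the wrist force passes 120 N, or if a joint passes its speed limit or range.

## Working session

There is one attempt and no reset: what is moved stays moved. The work goes in short steps, Python scripts to look and compute and a shell command to move; the robot and the scene stay as the last step left them, time stands still between calls to the robot, and variables do not carry over. Pictures are saved under pics/ and viewed, about 8 in all and at most 12, crops included, and the job is handed in when it is done.

```bash
mkdir -p pics; ls; python3 - <<'E'
from plant import *
import cv2,numpy as np
a=read_camera("scene");b=read_camera("side")
cv2.imwrite("pics/a.png",a[:,:,::-1]);cv2.imwrite("pics/b.png",b[:,:,::-1])
for n in("scene","side","wrist"):
    print(n,{k:np.round(v,4).tolist() for k,v in camera_info(n).items() if k in("K","R","t","mount")})
print(get_state())
E
```

```text
pics
scene {'K': [[540.3497, 0.0, 330.0256], [0.0, 540.3497, 239.6289], [0.0, 0.0, 1.0]], 'R': [[-0.6334, 0.7738, 0.0074], [0.5621, 0.4667, -0.6828], [-0.5318, -0.4284, -0.7305]], 't': [0.3026, -0.193, 1.5273]}
side {'K': [[561.516, 0.0, 313.2936], [0.0, 561.516, 235.5034], [0.0, 0.0, 1.0]], 'R': [[0.9729, -0.2313, 0.0058], [-0.1286, -0.5612, -0.8177], [0.1924, 0.7947, -0.5757]], 't': [-0.462, 0.1595, 1.2046]}
wrist {'K': [[377.7765, 0.0, 317.7999], [0.0, 377.7765, 238.4763], [0.0, 0.0, 1.0]], 'mount': [[0.0003, -0.9597, -0.2809, 0.0709], [1.0, 0.0006, -0.0011, 0.0003], [0.0012, -0.2809, 0.9597, -0.143], [0.0, 0.0, 0.0, 1.0]]}
{'time': 0.1, 'qpos': array([-1.50003384e-01,  2.87119559e-01,  1.57805502e+00, -6.06997328e-06,
        1.27857730e+00, -1.49981474e-01]), 'dq': array([ 0.00076572, -0.00136624, -0.00072177, -0.00073627,  0.00089871,
        0.00085159]), 'joint_efforts': array([ 1.14915063e-03, -4.07295120e+01, -2.93698221e+01, -1.06323112e-04,
        3.42678482e-03, -4.41654265e-06]), 'eef_pos': array([6.74401411e-01, 1.16312986e-04, 2.30043937e-01]), 'tcp_rot': array([ 7.07113495e-01,  7.07099243e-01, -6.43094190e-04, -8.67183099e-04]), 'contact_force': array([-0.79866297,  0.12835838,  0.2093163 ]), 'wrist_torque': array([-0.01553372,  0.0661257 ,  0.04220188]), 'opening': 1.0025591515436512}
```

View pics/a.png

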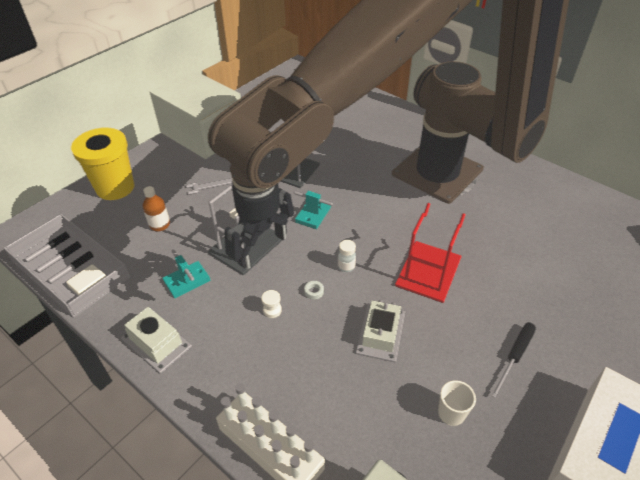

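View pics/b.png

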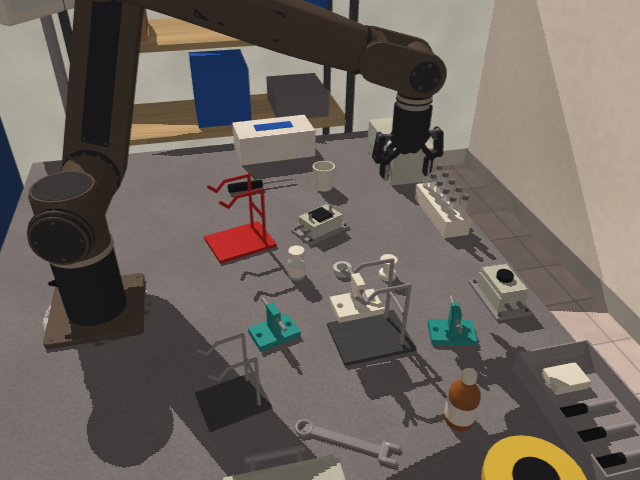

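The side view shows these candidates.
- **Covers:** off-white cover at (358,298), hanging on a grey stand; turquoise ones at (275,325) and (453,325).
- **Stands:** larger grey at (372,320), smaller grey at (235,385), red at (240,225).
- **Housings:** square black bed with dowels at (320,222); round black top at (500,285).

I choose the off-white cover, the larger grey stand, and the housing at side (320,222), scene (382,325). I'll check them in one close crop.

```bash
python3 - <<'E'
import cv2,numpy as np
a=cv2.imread("pics/a.png");b=cv2.imread("pics/b.png")
f=lambda im,x,y,w,h,s:cv2.resize(im[y:y+h,x:x+w],None,fx=s,fy=s,interpolation=cv2.INTER_CUBIC)
L=f(b,320,245,100,120,4)   # 400x480
R1=f(b,285,190,80,60,5)  #400x300
R2=f(a,345,290,80,60,5)
out=np.zeros((600,800,3),np.uint8);out[:480,:400]=L;out[:300,400:]=R1;out[300:,400:]=R2
cv2.imwrite("pics/c.png",out)
E
```

```text
(no output)
```

View pics/c.png

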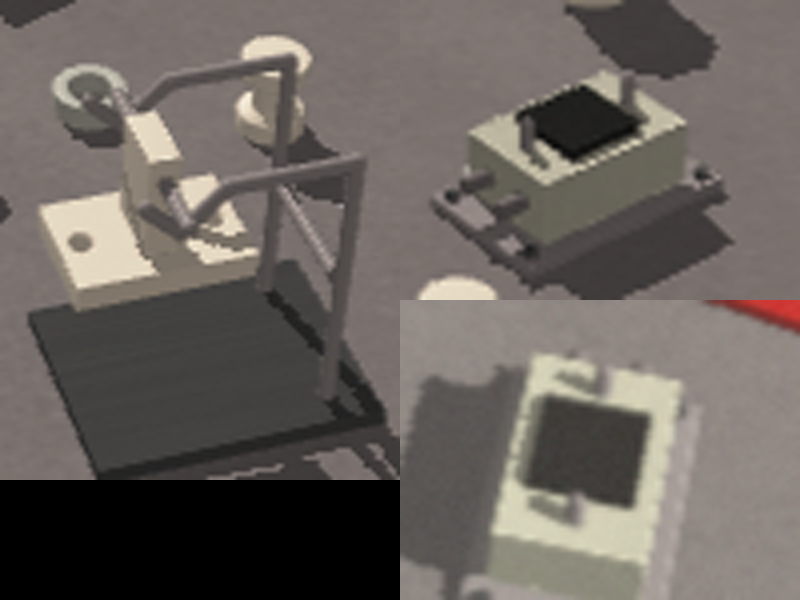

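```bash
cat > h.py <<'E'
from plant import *
import cv2,numpy as np
from scipy.spatial.transform import Rotation as Ro
def cam(n,st=None):
    i=camera_info(n);K=np.array(i["K"])
    if n!="wrist": return K,np.array(i["R"]),np.array(i["t"])
    M=np.array(i["mount"]);T=np.eye(4);T[:3,:3]=Ro.from_quat(st["tcp_rot"]).as_matrix();T[:3,3]=st["eef_pos"]
    W=np.linalg.inv(T@M);return K,W[:3,:3],W[:3,3]
def ray(c,px,z):
    K,R,t=c;o=-R.T@t;d=(np.linalg.inv(K)@np.c_[np.atleast_2d(px),np.ones(len(np.atleast_2d(px)))].T).T@R
    return o+d*((z-o[2])/d[:,2])[:,None]
def proj(c,X):
    K,R,t=c;p=(K@(R@np.atleast_2d(X).T+t[:,None])).T;return p[:,:2]/p[:,2:]
E
python3 - <<'E'
from h import *
s=cam("side");a=cam("scene");np.set_printoptions(4,suppress=True)
S=lambda p:np.array(p)/4+[320,245]
print("webtop",ray(s,S([[128,115],[158,112],[182,157],[150,165]]),.164))
print("pin",ray(s,S([[112,90],[190,230]]),.15))
print("plate top",ray(s,S([[40,207],[78,285],[262,250]]),.106))
H=lambda p:(np.array(p)-[400,0])/5+[285,190]
print("dowels",ray(s,H([[525,120],[628,76]]),.063))
print("htop side",ray(s,H([[468,132],[605,72],[686,124],[542,185]]),.045))
G=lambda p:(np.array(p)-[400,300])/5+[345,290]
print("htop scene",ray(a,G([[533,353],[682,380],[640,572],[492,545]]),.045))
E
```

```text
webtop [[ 0.5014 -0.1971  0.164 ]
 [ 0.5158 -0.1981  0.164 ]
 [ 0.5168 -0.2318  0.164 ]
 [ 0.5009 -0.2339  0.164 ]]
pin [[ 0.5049 -0.1605  0.15  ]
 [ 0.5107 -0.2652  0.15  ]]
plate top [[ 0.4629 -0.187   0.106 ]
 [ 0.4662 -0.2435  0.106 ]
 [ 0.5573 -0.2401  0.106 ]]
dowels [[0.5069 0.172  0.063 ]
 [0.5677 0.2005 0.063 ]]
htop side [[0.4825 0.1946 0.045 ]
 [0.5647 0.2347 0.045 ]
 [0.5926 0.1771 0.045 ]
 [0.5081 0.1397 0.045 ]]
htop scene [[0.5122 0.1432 0.045 ]
 [0.4831 0.2006 0.045 ]
 [0.5728 0.241  0.045 ]
 [0.6005 0.1875 0.045 ]]
```

The crop confirms the off-white cover on the larger grey stand, at about (0.509, -0.215) with a yaw of about +2.5°. The housing with the square bed and two dowels is at about (0.539, 0.190), yaw about 25°. Next I move above the cover.

```bash
python3 -m jog '{"travel":[[-20,-27,0],[-20,-27,0],[-20,-27,0],[-20,-27,0],[-20,-27,0]],"dr":[[0,0,0.5],[0,0,0.5],[0,0,0.5],[0,0,0.5],[0,0,0.5]],"jaw":[0,0,0,0,0]}' && python3 -m jog '{"travel":[[-22,-27,0],[-22,-27,0],[-21,-26,0],[0,0,0],[0,0,0]],"dr":[[0,0,0],[0,0,0],[0,0,0],[0,0,0],[0,0,0]],"jaw":[0,0,0,0,0]}' && python3 - <<'E'
from h import *
st=get_state();w=read_camera("wrist");cv2.imwrite("pics/w1.png",w[:,:,::-1])
c=cam("wrist",st);np.set_printoptions(2,suppress=True)
print(st["time"],st["eef_pos"]*1000,Ro.from_quat(st["tcp_rot"]).as_matrix())
print(proj(c,[[.509,-.215,.164],[.509,-.161,.15],[.509,-.269,.15]]))
E
```

```text
time: 0.52
eef_pos: [0.5736, -0.1357, 0.2306]
tcp_rot: [0.691, 0.723, -0.0, -0.001]
contact_force: [0.7, -1.1, 0.3]
opening: 0.999
time: 0.93
eef_pos: [0.5089, -0.2161, 0.2309]
tcp_rot: [0.693, 0.721, 0.0, -0.0]
contact_force: [0.6, 0.8, 1.0]
opening: 1.0
0.9333 [ 508.89 -216.06  230.92] [[-0.04  1.   -0.  ]
 [ 1.    0.04  0.  ]
 [ 0.   -0.   -1.  ]]
[[318.12 252.38]
 [321.93 156.55]
 [314.8  323.23]]
```

View pics/w1.png

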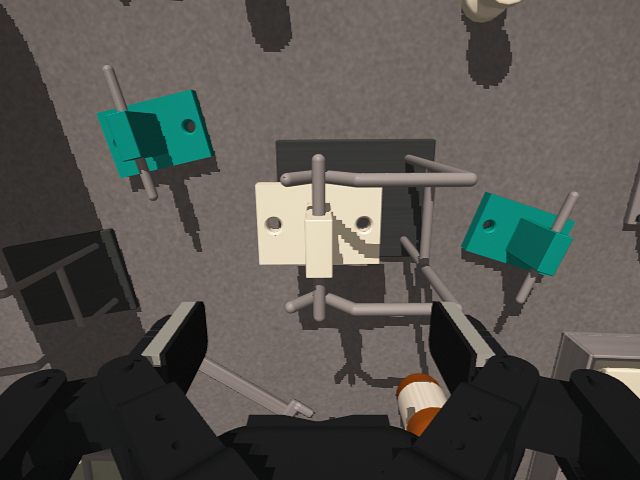

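The wrist view shows the cover hanging on both hooks. The web top is at about (319,247) and the pin ends at (318,156) and (320,319). The cover is nearly centred and aligned.

```bash
python3 - <<'E'
from h import *
st=get_state();c=cam("wrist",st);np.set_printoptions(1,suppress=True)
w=cv2.imread("pics/w1.png").astype(int)
print("webcol",[w[y,318].tolist() for y in range(208,232,2)])
g=w.min(2)
for y in (230,250,270):print(y,[int(v) for v in np.where(g[y,290:345]>170)[0][[0,-1]]+290], w[y,300:336:4,1])
print(1e3*ray(c,[[318.5,156],[320,319]],.15))
print(1e3*ray(c,[[305.5,221],[332,221],[332,277],[306.5,277]],.164))
print(1e3*ray(c,[[256,183],[382,182],[258,265]],.106), 1e3*ray(c,[[274,224],[364,223]],.106))
E
```

```text
webcol [[126, 131, 144], [126, 131, 145], [126, 132, 145], [125, 131, 143], [182, 207, 223], [187, 215, 228], [234, 248, 252], [194, 222, 233], [195, 223, 233], [194, 223, 233], [192, 221, 233], [193, 221, 232]]
230 [290, 331] [222 206 223 222 222 221 221 221 140]
250 [290, 344] [219 219 220 220 220 219 219 219 137]
270 [307, 331] [ 53  49 220 219 219 218 218 218 116]
[[ 507.6 -159.9  150. ]
 [ 513.1 -264.9  150. ]]
[[ 501.7 -195.6  164. ]
 [ 516.8 -194.9  164. ]
 [ 518.7 -229.3  164. ]
 [ 503.4 -229.9  164. ]]
[[ 464.3 -183.5  106. ]
 [ 553.5 -179.   106. ]
 [ 465.6 -245.4  106. ]] [[ 477.3 -212.9  106. ]
 [ 543.  -209.4  106. ]]
```

```bash
python3 -m jog '{"travel":[[1.5,3.5,0],[0,0,-35],[0,0,-35],[0,0,-20],[0,0,-10]],"dr":[[0,0,0.6],[0,0,0],[0,0,0],[0,0,0],[0,0,0]],"jaw":[0,0,0,0,0]}' && python3 -m jog '{"travel":[[0,0,0],[0,0,0],[0,0,0],[0,0,0],[0,0,0]],"dr":[[0,0,0],[0,0,0],[0,0,0],[0,0,0],[0,0,0]],"jaw":[100,160,200,255,255]}' 60 &&  python3 -m jog '{"travel":[[0,0,0],[0,0,0],[0,0,0],[0,0,0],[0,0,0]],"dr":[[0,0,0],[0,0,0],[0,0,0],[0,0,0],[0,0,0]],"jaw":[255,255,255,255,255]}' 60
```

```text
time: 1.4
eef_pos: [0.5102, -0.2087, 0.1272]
tcp_rot: [0.687, 0.727, -0.0, -0.003]
contact_force: [-0.2, -0.4, -0.6]
opening: 1.0
time: 1.82
eef_pos: [0.5126, -0.212, 0.1332]
tcp_rot: [0.688, 0.726, 0.0, 0.002]
contact_force: [1.0, -0.7, 0.4]
opening: 0.303
time: 2.23
eef_pos: [0.5094, -0.2124, 0.1334]
tcp_rot: [0.688, 0.726, -0.002, -0.002]
contact_force: [-10.8, -0.0, 9.0]
opening: 0.176
```

```bash
python3 -m jog '{"travel":[[0,0,0],[0,0,0],[0,0,5],[0,0,10],[0,0,15]],"dr":[[0,0,0],[0,0,0],[0,0,0],[0,0,0],[0,0,0]],"jaw":[255,255,255,255,255]}' 90 && python3 -m jog '{"travel":[[0,0,20],[0,0,20],[0,0,20],[0,0,15],[0,0,0]],"dr":[[0,0,0],[0,0,0],[0,0,0],[0,0,0],[0,0,0]],"jaw":[255,255,255,255,255]}' && python3 - <<'E'
from h import *
st=get_state();w=read_camera("wrist");cv2.imwrite("pics/w2.png",w[:,:,::-1])
c=cam("wrist",st);R=Ro.from_quat(st["tcp_rot"]).as_matrix();np.set_printoptions(1,suppress=True)
print(st["eef_pos"]*1e3,st["contact_force"],st["wrist_torque"])
E
```

```text
time: 2.65
eef_pos: [0.5106, -0.2109, 0.1606]
tcp_rot: [0.688, 0.726, -0.0, -0.001]
contact_force: [1.0, -0.2, -2.3]
opening: 0.178
time: 3.07
eef_pos: [0.5136, -0.2125, 0.2415]
tcp_rot: [0.688, 0.726, 0.001, 0.004]
contact_force: [0.3, -0.6, -0.6]
opening: 0.171
[ 513.6 -212.5  241.5] [ 0.3 -0.6 -0.6] [ 0.  -0.1  0. ]
```

View pics/w2.png

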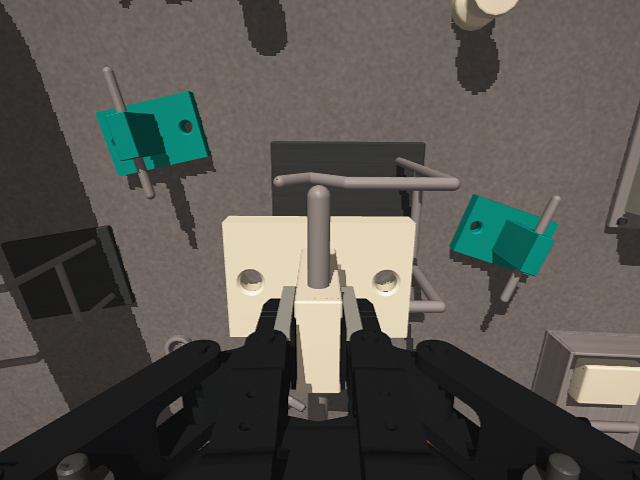

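The cover is lifted clear, level and square in the jaws. Its holes show at (251,281) and (387,281). I carry it to a point short of the housing and look at the dowels from there.

```bash
python3 -m jog '{"travel":[[8,33.5,0],[8,33.5,0],[8,33.5,0],[8,33.5,0],[8,33.5,0]],"dr":[[0,0,2.4],[0,0,2.4],[0,0,2.4],[0,0,2.4],[0,0,2.4]],"jaw":[255,255,255,255,255]}' && python3 -m jog '{"travel":[[8,33.5,0],[8,33.5,0],[8,33.5,0],[8,33.5,0],[0,0,0]],"dr":[[0,0,2.4],[0,0,2.4],[0,0,2.4],[0,0,2.4],[0,0,0]],"jaw":[255,255,255,255,255]}' && python3 -m jog '{"travel":[[0,0,0],[0,0,0]],"dr":[[0,0,0],[0,0,0]],"jaw":[255,255]}' && python3 - <<'E'
from h import *
st=get_state();w=read_camera("wrist");cv2.imwrite("pics/w3.png",w[:,:,::-1])
print(st["time"],st["eef_pos"],st["tcp_rot"])
print(proj(cam("wrist",st),[[.509,.175,.063],[.569,.204,.063]]))
E
```

```text
time: 3.53
eef_pos: [0.5508, -0.0422, 0.2345]
tcp_rot: [0.607, 0.794, -0.0, -0.001]
contact_force: [0.4, -0.0, -3.0]
opening: 0.172
time: 3.95
eef_pos: [0.5831, 0.0956, 0.2344]
tcp_rot: [0.537, 0.844, 0.001, -0.002]
contact_force: [-0.5, -0.7, -1.8]
opening: 0.176
time: 4.12
eef_pos: [0.5827, 0.09, 0.2347]
tcp_rot: [0.539, 0.842, -0.001, -0.001]
contact_force: [-0.2, -0.0, -3.0]
opening: 0.169
4.1167 [0.58272591 0.08996088 0.23474623] [ 0.53936234  0.84207272 -0.00089257 -0.00100029]
[[278.13820051  78.08310397]
 [364.46895677  76.3147515 ]]
```

View pics/w3.png

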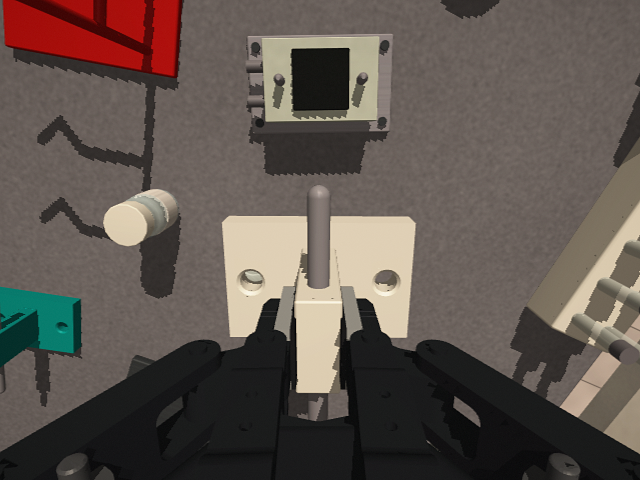

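The dowel tips show at about (279,78) and (362,78), and the holes at about (251,282) and (387,281). I zoom in to refine these.

```bash
python3 - <<'E'
import cv2,numpy as np
w=cv2.imread("pics/w3.png")
f=lambda x,y,w_,h,s:cv2.resize(w[y:y+h,x:x+w_],None,fx=s,fy=s,interpolation=cv2.INTER_NEAREST)
out=np.vstack([np.hstack([f(260,60,40,30,10),f(342,60,40,30,10)]),np.hstack([f(231,266,40,30,10),f(367,266,40,30,10)])])
cv2.imwrite("pics/d.png",out)
E
```

```text
(no output)
```

View pics/d.png

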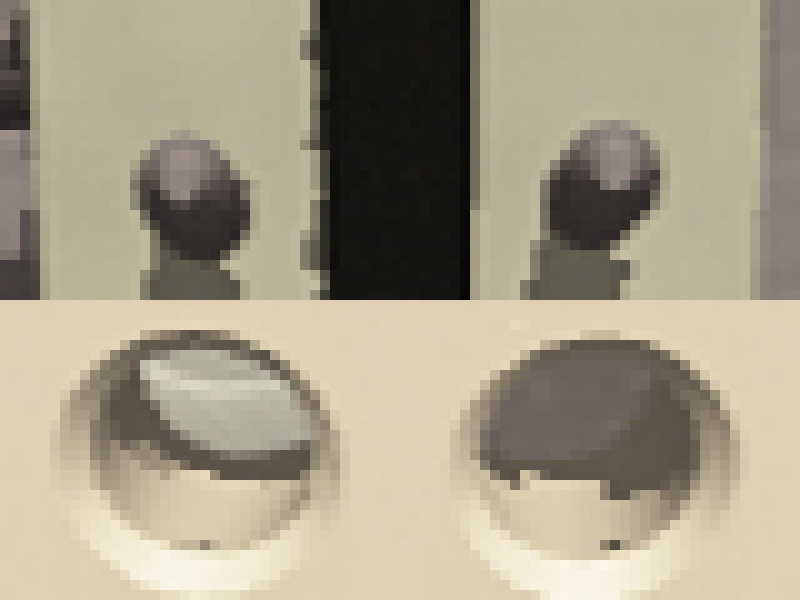

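```bash
python3 - <<'E'
from h import *
np.set_printoptions(2,suppress=True)
st=get_state();c=cam("wrist",st);T=st["eef_pos"];print(T*1e3)
w=cv2.imread("pics/w3.png")
ref=w[60:64,300-30:300-26].reshape(-1,3).mean(0);print(ref)
m=(np.abs(w.astype(int)-ref).max(2)<25).astype(np.uint8);m[140:]=0
m=cv2.morphologyEx(m,cv2.MORPH_OPEN,np.ones((3,3)))
ct=max(cv2.findContours(m,0,2)[0],key=cv2.contourArea);print(cv2.boundingRect(ct))
P=ray(c,ct[:,0].astype(float),.045)[:,:2]*1e3
r=cv2.minAreaRect(P.astype(np.float32));print("face",r)
ang=lambda p:np.degrees(np.arctan2(*(p[1]-p[0])[[1,0]]))
tip=ray(c,[[278.5,76.7],[363.5,75.7]],.0625)*1e3;base=ray(c,[[280,82],[361.3,81]],.045)*1e3
zt=T[2]+.019-.044
h=ray(c,[[250.8,282.2],[386.5,282.5]],zt)*1e3
for n,p in(("tip",tip),("base",base),("hole",h)):print(n,p[:,:2].ravel(),"mid",p.mean(0),"ang",ang(p),"len",np.linalg.norm(p[1]-p[0]))
R=Ro.from_quat(st["tcp_rot"]).as_matrix();print("hole mid in tool",R.T@(h.mean(0)-T*1e3),"toolyaw",np.degrees(np.arctan2(R[1,1],R[0,1])))
E
```

```text
[582.87  89.38 235.09]
[150.81 177.06 182.25]
(262, 36, 117, 85)
face ((538.554931640625, 189.1483154296875), (93.08170318603516, 62.96148681640625), 25.455305099487305)
tip [509.08 175.59 568.52 203.66] mid [538.8  189.62  62.5 ] ang 25.275614941496272 len 65.73517157323131
base [509.3  173.61 569.51 202.08] mid [539.41 187.84  45.  ] ang 25.308542237129153 len 66.60300173942218
hole [553.52  75.81 612.68 102.91] mid [583.1   89.36 210.09] ang 24.61230627799528 len 65.06866113416771
hole mid in tool [-0.13  0.26 25.  ] toolyaw 24.658902709765467
```

```bash
python3 -m jog '{"travel":[[-14.8,33.3,0],[-14.8,33.3,0],[-14.7,33.2,0],[0,0,-35],[0,0,-35]],"dr":[[0,0,0.3],[0,0,0.3],[0,0,0.2],[0,0,0],[0,0,0]],"jaw":[255,255,255,255,255]}' && python3 -m jog '{"travel":[[0,0,-25],[0,0,-15],[0,0,0],[0,0,0],[0,0,0]],"dr":[[0,0,0],[0,0,0],[0,0,0],[0,0,0],[0,0,0]],"jaw":[255,255,255,255,255]}' && python3 - <<'E'
from h import *
np.set_printoptions(2,suppress=True)
p=[];s0=get_state();a=read_camera("wrist");b=read_camera("side");s=get_state()
print(s0["eef_pos"]*1e3,s["eef_pos"]*1e3,s["contact_force"],s["wrist_torque"])
R=Ro.from_quat(s["tcp_rot"]).as_matrix();print("yaw",np.degrees(np.arctan2(R[1,1],R[0,1])),R[:,2])
f=lambda w,x,y,w_,h,k:cv2.resize(w[y:y+h,x:x+w_],None,fx=k,fy=k,interpolation=cv2.INTER_CUBIC)
cv2.imwrite("pics/e.png",np.hstack([f(a,220,200,200,150,2),f(b,270,140,100,75,4)])[:,:,::-1])
E
```

```text
time: 4.58
eef_pos: [0.5407, 0.1906, 0.1689]
tcp_rot: [0.533, 0.846, 0.003, 0.003]
contact_force: [-0.0, 0.1, -3.5]
opening: 0.173
time: 5.0
eef_pos: [0.5404, 0.1891, 0.1279]
tcp_rot: [0.534, 0.845, 0.001, 0.001]
contact_force: [0.8, 0.5, -1.2]
opening: 0.169
[540.45 189.13 127.88] [540.79 189.53 128.61] [-1.36  1.1  -2.07] [-0.02  0.03  0.  ]
yaw 25.44695149814016 [ 0.  0. -1.]
```

View pics/e.png

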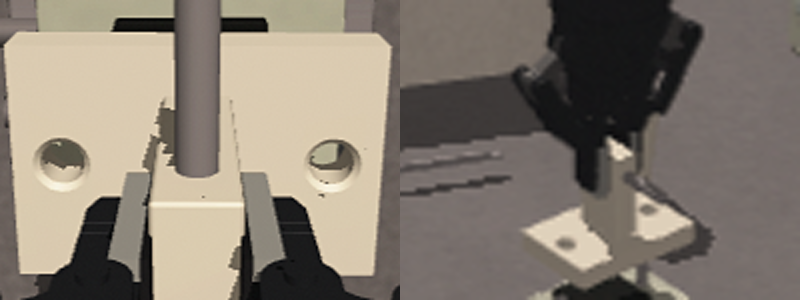

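The cover is hovering about 26 mm above the dowel tips, with the jaw hold and yaw good. The TCP reads 1.8 mm too far in +x, so I correct that and go down slowly.

```bash
python3 -m jog '{"travel":[[-1.8,0,-8],[0,0,-8],[0,0,-6],[0,0,0],[0,0,0]],"dr":[[0,0,0],[0,0,0],[0,0,0],[0,0,0],[0,0,0]],"jaw":[255,255,255,255,255]}' && python3 -m jog '{"travel":[[0,0,-3],[0,0,-3],[0,0,-2],[0,0,0],[0,0,0]],"dr":[[0,0,0],[0,0,0],[0,0,0],[0,0,0],[0,0,0]],"jaw":[255,255,255,255,255]}'
```

```text
time: 5.52
eef_pos: [0.5367, 0.1898, 0.1033]
tcp_rot: [0.534, 0.846, -0.001, -0.001]
contact_force: [-0.3, -0.5, -1.4]
opening: 0.169
time: 5.93
eef_pos: [0.5373, 0.1898, 0.0961]
tcp_rot: [0.534, 0.846, -0.0, -0.0]
contact_force: [-0.7, -0.0, -2.0]
opening: 0.173
```

There is no contact force with the underside below tip height, so the dowels have entered the holes. I keep going down.

```bash
python3 -m jog '{"travel":[[1,0,-2],[0,0,-3],[0,0,-2],[0,0,0],[0,0,0]],"dr":[[0,0,0],[0,0,0],[0,0,0],[0,0,0],[0,0,0]],"jaw":[255,255,255,255,255]}' && python3 -m jog '{"travel":[[0,0,-2],[0,0,-1],[0,0,-1],[0,0,0],[0,0,0]],"dr":[[0,0,0],[0,0,0],[0,0,0],[0,0,0],[0,0,0]],"jaw":[255,255,255,255,255]}'
```

```text
time: 6.35
eef_pos: [0.5392, 0.19, 0.0905]
tcp_rot: [0.534, 0.846, 0.001, 0.001]
contact_force: [-1.0, 0.5, 3.6]
opening: 0.177
time: 6.77
eef_pos: [0.5393, 0.19, 0.087]
tcp_rot: [0.534, 0.846, 0.0, 0.001]
contact_force: [-2.1, 0.5, 7.5]
opening: 0.175
```

```bash
python3 -m jog '{"travel":[[0,0,-1],[0,0,-1],[0,0,0],[0,0,0]],"dr":[[0,0,0],[0,0,0],[0,0,0],[0,0,0]],"jaw":[255,255,255,255]}' && python3 -m jog '{"travel":[[0,0,-1],[0,0,-1],[0,0,0],[0,0,0]],"dr":[[0,0,0],[0,0,0],[0,0,0],[0,0,0]],"jaw":[255,255,255,255]}'
```

```text
time: 7.1
eef_pos: [0.5393, 0.1901, 0.0869]
tcp_rot: [0.533, 0.846, 0.0, 0.0]
contact_force: [-6.6, -1.3, 15.9]
opening: 0.17
time: 7.43
eef_pos: [0.5394, 0.1901, 0.0869]
tcp_rot: [0.533, 0.846, -0.0, 0.0]
contact_force: [-11.2, -2.0, 25.3]
opening: 0.171
```

The motion stopped at z = 86.9 mm. The grasp offset predicts about 86.5 for fully home, and 7.5 N at that point matches spring minus weight. I relieve the sideways load and check with the cameras.

```bash
python3 -m jog '{"travel":[[-1,0,0],[-1,0,0],[0,0,0],[0,0,0]],"dr":[[0,0,0],[0,0,0],[0,0,0],[0,0,0]],"jaw":[255,255,255,255]}' && python3 - <<'E'
from h import *
np.set_printoptions(2,suppress=True)
a=read_camera("scene");b=read_camera("side");w=read_camera("wrist");s=get_state()
print(s["eef_pos"]*1e3,s["contact_force"],s["wrist_torque"])
f=lambda w,x,y,w_,h,k:cv2.resize(w[y:y+h,x:x+w_],None,fx=k,fy=k,interpolation=cv2.INTER_CUBIC)
top=np.hstack([f(a,342,285,80,60,5),f(b,280,180,80,60,5)])
bot=np.hstack([f(w,220,200,200,150,2),f(b,0,0,640,480,.625)[:300,:400]])
cv2.imwrite("pics/g.png",np.vstack([top,bot])[:,:,::-1])
E
```

```text
time: 7.77
eef_pos: [0.5394, 0.1901, 0.0869]
tcp_rot: [0.533, 0.846, 0.002, 0.002]
contact_force: [-4.2, -1.1, 20.7]
opening: 0.174
[539.4  190.07  86.92] [-3.27 -2.17 20.91] [-0.55  1.22 -0.1 ]
```

View pics/g.png

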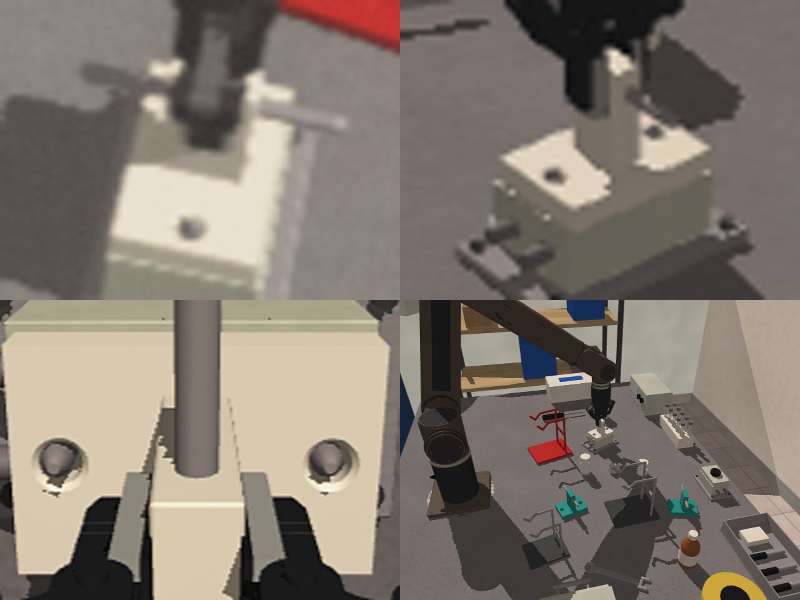

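Both dowels show in the holes, and the plate lies on the housing face with no visible gap. I finish with a small wiggle under a slightly firmer push, to rule out a jam just short of home.

```bash
python3 -m jog '{"travel":[[-0.7,0.8,-1],[0,-1.6,0],[0,0.6,0],[0,0,0],[0,0,0]],"dr":[[0,0,0.4],[0,0,-0.8],[0,0,0.4],[0,0,0],[0,0,0]],"jaw":[255,255,255,255,255]}'; python3 -m jog '{"travel":[[0,0,0],[0,0,0],[0,0,0],[0,0,0],[0,0,0]],"dr":[[0,0,0],[0,0,0],[0,0,0],[0,0,0],[0,0,0]],"jaw":[255,255,255,255,255]}'
```

```text
time: 8.33
eef_pos: [0.5396, 0.19, 0.0869]
tcp_rot: [0.534, 0.846, 0.002, 0.003]
contact_force: [-2.3, -1.5, 23.0]
opening: 0.174
time: 8.75
eef_pos: [0.5396, 0.19, 0.0869]
tcp_rot: [0.534, 0.846, 0.002, 0.003]
contact_force: [-3.7, -0.5, 22.6]
opening: 0.17
```

The height did not change under the wiggle and firmer push, and the force is steady at about 23 N with little side load. I hand in.

```bash
python3 -c "
from plant import *
print(sign_off())"
```

```text
the job is handed in; nothing more can be done
None
```

I lifted the off-white cover straight up off the larger grey stand. I lined its holes up with the dowels of the square-bed housing and pushed it down to a hard stop. I then handed in with the gripper still holding and pressing, at about 8.8 s on the robot's clock.

**Last checks:**
- **Seating:** The TCP stayed at z = 86.9 mm while the push rose from 7.5 N to 25 N, and through a small wiggle. Home predicted from the height at which I gripped the cover is about 86.5 mm. The nominal figure, 84 mm, does not match, because the cover was gripped about 2.5 mm nearer the fingertips than planned.
- **Fit:** The pictures show both dowels in their holes and no visible gap between plate and housing.
- **Push and grip:** The push was steady at about 23 N, with under 4 N sideways. Opening was 0.17, so the web was still between the pads.
- **Other objects:** I touched none of them on purpose, and none looked disturbed in the last small side view. I did not measure their positions again.

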